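Knock the loose keg wedge home

TASK

The small steel keg lying on the wooden stillage is held by two wedges along its side, but one of them stands farther out than its neighbour and is loose. Pick up the wooden mallet by its handle and tap that wedge with it (never with the gripper or arm) sideways in under the keg until it stops and sits fully home level with its neighbour: use at least two separate taps, drawing the mallet right back off the wedge (a couple of centimetres) before it is home. Then lay the mallet down flat on the table, without dropping it, and let go.

Things in the scene. Friction and masses are not known exactly. Their poses are not given: they have to be found in the camera images.
- mallet_grip (a point): The wooden mallet, lying flat on the table on the robot's right. This point, inside the handle, is the place to grip: 28 mm above the mallet's underside. Axes: x along the handle towards the head, y along the head (the striking direction), z up. The handle is 22 mm wide (y) and 24 mm high (z) and runs from x = -163 mm to x = +42 mm, where it enters the head. Mass about 0.45 kg, most of it in the head.
- mallet_head (a point): Centre of the mallet's head, 70 mm from mallet_grip along its x and at the same height; axes as mallet_grip. The head is a wooden block 56 mm along x, 100 mm along y and 56 mm high; its two striking faces lie at y = +50 and y = -50 mm and are alike. The handle's end pokes 11 mm out of the head's far side.
- wedge_tail (a point): Centre of the upright blunt end of the loose wedge, 45 mm above the table; moves with the wedge. Axes: y is the way to drive it (level, in under the keg, thin end leading), x along the keg, z up. Pale wood, 130 mm long, 40 mm wide (x); blunt end 60 mm high (15 to 75 mm above the table). An identical wedge, already home, lies 130 mm to one side along x; home, both blunt ends are level.
- stillage: Board under the keg with the lying keg (168 mm across, 250 mm long). Origin on the table under the keg's middle; x along the keg's axis, which is 117 mm up; y the way the wedges are driven. The wedges lie at x = -65 and +65 mm; home, their blunt ends are at y = -122 mm. The board's edge is at y = -85 mm: bare table in front of the blunt ends.
- wedge (a joint): How far the loose wedge has been driven in (m), along wedge_tail's y: it starts between 0.000 and 0.020 and comes to a hard stop, fully home, at 0.050. It slides stiffly (about 6 N) and stays where it is left.

How it is judged (in metres and radians):
On the way, in this order (a step that is already met when the one before it is completed fails the run):
1. the mallet strikes the loose wedge, which is not yet home (contact force between mallet and wedge above 1 N and value of joint wedge below 0.045 m).
2. the mallet is drawn back off the wedge (by 10 mm or more) with the wedge still not home (y of mallet_head in the frame of wedge_tail below -0.06 m and value of joint wedge below 0.045 m).
3. a further tap or taps bring the wedge home (value of joint wedge above 0.046 m), for 0.1 s.
At the end, for the whole second after the job is handed in: The loose wedge is home (within 5 mm of its stop at 0.050) and the mallet lies flat (within 10 degrees) and still on the table, its grip point below 40 mm (value of joint wedge above 0.045 m and height (world z) of mallet_grip below 0.04 m and angle between mallet_grip's own z axis and vertical below 0.17 rad and linear speed of mallet below 0.02 m/s); the robot touches nothing.
It fails at once if the wedge is touched with the fingers or the arm instead of the mallet (contact force between any of the fingers, the arm and wedge above 0.5 N).
It fails at once if the mallet is dropped (it falls freely faster than 0.8 m/s, about 33 mm of fall) (linear speed of mallet above 0.8 m/s and contact force between the fingers and mallet below 0.1 N).
It also fails if it takes over 48 s, if anything falls off the work surface, if the arm or the gripper's body presses on something with over 40 N, if the wrist force passes 120 N, or if a joint passes its speed limit or range.

ROBOT

A 6-joint arm with a two-finger parallel gripper is mounted at the origin on the work surface. World frame = base frame: x ahead of the robot, y to its left, z up, the work surface at z = 0. Lengths are in mm, angles in degrees, forces in N, time in s.
With the tool pointing down it reaches from about 250 to 725 mm from the base axis. Payload 9.7 kg.
Tool frame: the origin (TCP) lies at the very end of the fingers, on their centre line; the grasp point (between the pads) lies 19 mm behind it; z points along the fingers, y is the line along which they close (so a half turn about z gives the same grasp; the last joint's range is limited). The gripper opens to 85 mm and grips with 20 to 120 N. Pads are 22 mm wide; open, the fingers measure 114 mm over their backs; the gripper's body (76 mm by 85 mm) begins 54 mm behind the grasp point. The pads swing forward as they close: fully open they stand 13 mm farther back than shut.
Start: joints at [-72.422, 4.979, 10.078, 95.1, 0, 90], TCP at [166.103, -524.316, 231.284] pointing down, gripper open.
Joint ranges: [-179.16, 179.16], [-48.56, 103.87], [-65.8, 70.77], [-126.05, 130.52], [-82.76, 87.17], [-180, 180]. Speed limits (degrees/s): [127.2, 127.2, 147.25, 180, 180, 180].

INTERFACE

Orientations are given as [roll, pitch, yaw] about the fixed x, y, z axes, in that order (R = Rz(yaw) Ry(pitch) Rx(roll)).
In Python, from cell import robot gives the robot as it stands. The module is installed in compiled form; this text tells all that it offers.
- The arm moves only by the shell command python3 -m creep 'ROWS' [FORCE]. ROWS is a JSON object of lists of equal length, an entry for each row: "rotation": the turn, a rotation vector about the tool's x, y, z as a fraction of full scale, a list of three; "dp": the shift along the tool's x, y, z as a fraction of full scale, a list of three; "claw": the opening, from -1 (shut) to 1 (fully open). A call has 1 to 10 rows; each row shifts and turns the commanded pose from where the row before left it, along the tool's axes as they then stand; what a row does not reach is not made up. Full scale, the value 1, is 0.2 m for a shift and pi rad for a turn. A row lasts 1/8 s, in which the tool goes at most 62.5 mm and 10.7 degrees, less where a joint would pass 70% of its speed; a pose out of reach is approached as far as the arm can. A call with a number of a shift or a turn outside -1 to 1 is refused whole. A call with a gripper value outside its range is refused whole. The fingers move at their own pace and stop on an object; FORCE is the grip in N (left out, the last holds). Time passes only in rows, so rows that do not move let the fingers close. It gives the time, the measured TCP pose, the force, the opening and the grip force at its end, in the units of the state.
- robot.observe(): the state, without advancing time (a new reading comes with each control period).
- robot.grab_frame(name): name is "side" or "top" or "wrist"; returns (picture, depth): 420x560x3 uint8, blue, green, red; 420x560 float32, mm along the optical axis (not along the pixel's ray), 0 where there is no reading.
- robot.camera_info(name): a dict with "fx", "fy", "cx", "cy" (pixels), "extrinsics" (4x4, takes a point from world to camera coordinates). Camera axes: x right, y down, z forward; pixel columns grow to the right and rows downward; lengths in mm; the calibration is good to about 2 mm. A picture is of the moment at which its call begins: read the wrist's pose just before it. camera_info takes no time and is no camera call; for the wrist camera it gives the pose at the moment of the call.
- robot.job_done(): hands the job in; it is judged then, once.
The state is a dict: "t": time; "joint_positions": joint angles; "qvel": joint speeds; "tau": joint torques, N m; "tool_pos": TCP position; "eef_rot": TCP orientation; "wrist_force": force on the tool from outside, world axes, zero at the start; "wrist_torque": the same for the moment, N m; "grip_width": opening from 0.0 (shut) to 1.0 (fully open); "grasp_force": force on a finger pad.
Only numpy, scipy, OpenCV 4.12 (cv2) and the standard library are available. Lean on these libraries where they do the work, as an engineer would, in place of code of your own. Each camera call takes 0.05 s, during which the arm holds its last target. There are 200 camera calls.

## Working session

There is one attempt and no reset: what is moved stays moved. The work goes in short steps, Python scripts to look and compute and a shell command to move; the robot and the scene stay as the last step left them, time stands still between calls to the robot, and variables do not carry over. Pictures are saved under pics/ and viewed, at most 10 in all, crops included, and the job is handed in when it is done.

```bash
mkdir -p pics; cat > h.py <<'E'
import numpy as np, cv2
from cell import robot
def grab(n):
    ci=robot.camera_info(n); p,d=robot.grab_frame(n); return p,d,ci
def pts(d,ci):
    v,u=np.mgrid[:420,:560]
    c=np.stack([(u-ci['cx'])/ci['fx']*d,(v-ci['cy'])/ci['fy']*d,d],-1)
    E=np.array(ci['extrinsics']); w=(c-E[:3,3])@E[:3,:3]
    w[d<=0]=np.nan; return w
E
python3 - <<'E'
from h import *
print(robot.observe())
for n in("top","side"):
    p,d,ci=grab(n); np.savez(n+'.npz',p=p,d=d,w=pts(d,ci)); cv2.imwrite(f'pics/{n}1.png',p); print(n,ci)
E
```

```text
{'t': 0.0, 'joint_positions': array([-7.24233913e+01,  5.01287656e+00,  1.00355221e+01,  9.51005211e+01,
        4.74803284e-04,  8.99985593e+01]), 'qvel': array([ 0.02883225, -0.13001251, -0.03437778,  0.00238138,  0.10634448,
        0.05918292]), 'tau': array([ 4.82615851e-04, -5.20383132e+01,  4.64810729e+01,  1.61616696e-02,
        1.62463207e-04,  8.76835799e-06]), 'tool_pos': array([ 166.02280913, -524.10469105,  230.57559829]), 'eef_rot': array([-1.79922124e+02, -4.76760971e-04,  1.75780487e+01]), 'wrist_force': array([-0.8932273 , -0.72230289, -1.46618061]), 'wrist_torque': array([ 0.00288206, -0.0210283 , -0.02723805]), 'grasp_force': 0.0, 'grip_width': 1.0024210984475872}
top {'fx': 435.771840776981, 'fy': 435.771840776981, 'cx': 275.0569269520091, 'cy': 207.90098181317538, 'extrinsics': array([[ 2.18863769e-02, -9.99670373e-01, -1.34213189e-02,
        -2.83475203e+01],
       [-9.98166036e-01, -2.10916316e-02, -5.67424746e-02,
         5.46709981e+02],
       [ 5.64406932e-02,  1.46385918e-02, -9.98298633e-01,
         7.93992490e+02],
       [ 0.00000000e+00,  0.00000000e+00,  0.00000000e+00,
         1.00000000e+00]])}
side {'fx': 433.08404412172575, 'fy': 433.08404412172575, 'cx': 279.19333896467805, 'cy': 203.5672903926165, 'extrinsics': array([[ 9.79501148e-01, -2.01437650e-01,  6.11564738e-04,
        -5.40631985e+02],
       [-1.22132696e-01, -5.96285494e-01, -7.93427510e-01,
         9.55082561e+01],
       [ 1.60190840e-01,  7.77088465e-01, -6.08664449e-01,
         8.63326066e+02],
       [ 0.00000000e+00,  0.00000000e+00,  0.00000000e+00,
         1.00000000e+00]])}
```

View pics/top1.png

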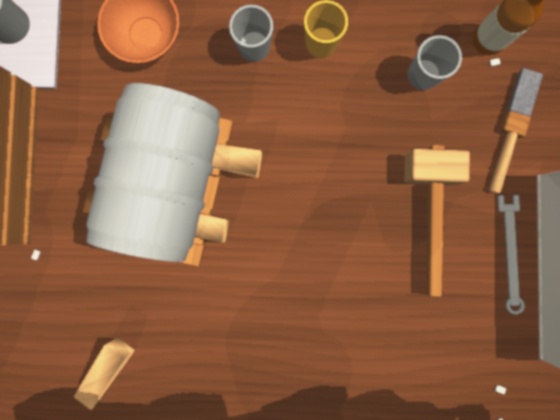

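View pics/side1.png

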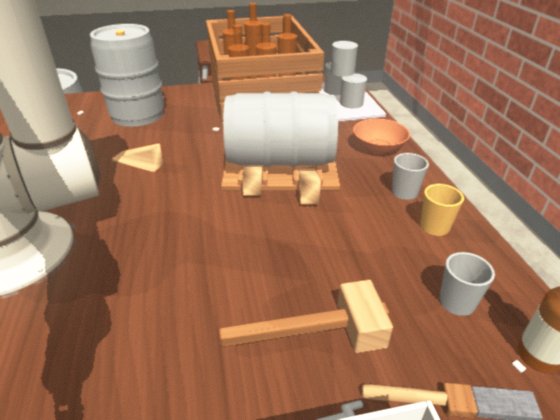

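The top view shows the keg at (155,175). The loose wedge's blunt end is at (261,164) and its neighbour's at (227,230). The mallet head is at (441,166) and its handle runs down to (436,295). I'll measure these by depth next.

```bash
python3 - <<'E'
from h import *
z=np.load('top.npz'); w=z['w'];p=z['p']
def rect(m,name):
    q=w[m&np.isfinite(w[...,2])][:,:2].astype(np.float32)
    r=cv2.minAreaRect(q); print(name,len(q),np.round(r[0],1),np.round(r[1],1),round(r[2],1)); return q
Z=w[...,2]
def box(u0,u1,v0,v1):
    m=np.zeros(Z.shape,bool); m[v0:v1,u0:u1]=1; return m
print('table z',np.nanmedian(Z[250:330,250:380]))
m=box(400,485,135,195)&(Z>48)&(Z<64); rect(m,'head'); print(np.nanmedian(Z[m]))
m=box(420,455,190,305)&(Z>25)&(Z<50); q=rect(m,'handle'); print(np.nanmedian(Z[m])); print(cv2.fitLine(q,2,0,.01,.01).ravel())
hsv=cv2.cvtColor(p,cv2.COLOR_BGR2HSV)
for n,b in(('loose',box(222,270,140,182)),('nb',box(200,235,210,245))):
    m=b&(Z>50)&(Z<82)&(hsv[...,1]>50); q=rect(m,n); print(np.nanmax(Z[m]))
    print(np.round(cv2.boxPoints(cv2.minAreaRect(q)),1).tolist())
s=np.load('side.npz');w=s['w'];Z=w[...,2]
hsv=cv2.cvtColor(s['p'],cv2.COLOR_BGR2HSV)
for n,b in(('loose',box(294,325,168,206)),('nb',box(238,268,165,198))):
    m=b&(Z>20)&(Z<85)&(hsv[...,2]>120); q=w[m]; q=q[np.isfinite(q[:,0])]
    y=q[:,1]; f=q[y<np.percentile(y,60)]
    print(n,np.percentile(q,2,0).round(1),np.percentile(q,98,0).round(1))
    for h in(25,45,65,74):
        k=q[abs(q[:,2]-h)<4]; 
        if len(k): print(h,len(k),k.min(0).round(1),np.median(k,0).round(1),k.max(0).round(1))
E
```

```text
table z 0.32028393093419816
head 1807 [ 627.8 -308.5] [100.2  56.5] 89.6
55.7426961467927
handle 1527 [ 490.1 -306.1] [ 24.1 190.1] 88.9
39.522227178752296
[ 9.9987102e-01 -1.6059425e-02  4.9028030e+02 -3.0450116e+02]
loose 824 [630.8  46. ] [67.1 40.6] 78.3
77.9095906963416
[[604.0999755859375, 17.299999237060547], [643.7999877929688, 9.100000381469727], [657.4000244140625, 74.80000305175781], [617.7000122070312, 83.0]]
nb 587 [508.2  94.8] [48.2 39.7] 78.7
77.18073661477725
[[483.8999938964844, 75.0999984741211], [522.9000244140625, 67.30000305175781], [532.4000244140625, 114.5999984741211], [493.3999938964844, 122.4000015258789]]
loose [605.7   9.   21.8] [672.8 132.4  73.8]
25 109 [604.3   8.6  21.1] [626.7  17.7  25.4] [670.9 139.8  29. ]
45 90 [605.7   6.7  41. ] [626.4  16.7  44.8] [657.9  95.7  49. ]
65 99 [605.5   7.3  61. ] [626.4  16.3  65. ] [649.4  50.6  69. ]
74 62 [605.    8.2  70.2] [624.2  15.3  72.2] [644.   27.2  76.5]
nb [482.4  67.4  21.8] [547.2 164.6  73.5]
25 86 [479.3  64.4  21. ] [506.9  75.   25.2] [544.2 171.6  29. ]
45 90 [484.5  66.2  41.1] [510.5  74.2  45.1] [538.1 157.5  48.7]
65 88 [485.2  66.   61.1] [507.1  73.3  65.3] [526.9 107.4  69. ]
74 52 [485.4  67.4  70. ] [503.5  74.   72.6] [524.   87.8  74.7]
```

```bash
python3 -m creep '{"rotation":[[0,0,0.0514],[0,0,0.0514],[0,0,0],[0,0,0],[0,0,0],[0,0,0],[0,0,0],[0,0,0],[0,0,0],[0,0,0]],"dp":[[0,0,0],[0,0,0],[0.22,-0.125,0.06],[0.22,-0.125,0.06],[0.22,-0.125,0.06],[0.22,-0.125,0.06],[0.22,-0.125,0.06],[0.22,-0.125,0.06],[0.22,-0.125,0.06],[0.22,-0.125,0.06]],"claw":[1,1,1,1,1,1,1,1,1,1]}' 40
```

```text
t: 1.35
tool_pos: [522.5, -328.9, 134.5]
eef_rot: [-180.0, 0.0, -0.9]
wrist_force: [0.2, -1.5, 0.7]
grip_width: 1.003
grasp_force: 0.0
```

```bash
python3 -m creep '{"rotation":[[0,0,0],[0,0,0],[0,0,0]],"dp":[[0.176,-0.114,0.1],[0,0,0],[0,0,0]],"claw":[1,1,1]}'; python3 - <<'E'
from h import *
p,d,ci=grab('wrist'); w=pts(d,ci); cv2.imwrite('pics/wr1.png',p); Z=w[...,2]
for n,a,b in(('handle',33,47),('head',50,62)):
    m=(Z>a)&(Z<b)&(abs(w[...,1]+306)<70)&(w[...,0]<680)&(w[...,0]>380)
    if n=='handle': m&=(abs(w[...,1]+306)<25)&(w[...,0]<590)
    q=w[m][:,:2].astype(np.float32); print(n,len(q)); 
    if len(q)>50: print(cv2.minAreaRect(q))
E
```

```text
t: 1.72
tool_pos: [556.5, -307.8, 115.1]
eef_rot: [-180.0, 0.0, -0.9]
wrist_force: [0.3, 0.0, -0.2]
grip_width: 0.999
grasp_force: 0.0
handle 7577
((508.2547607421875, -308.271240234375), (22.054990768432617, 163.81529235839844), 89.02883911132812)
head 20966
((626.9462890625, -310.2656555175781), (100.34025573730469, 55.804969787597656), 89.01837921142578)
```

View pics/wr1.png

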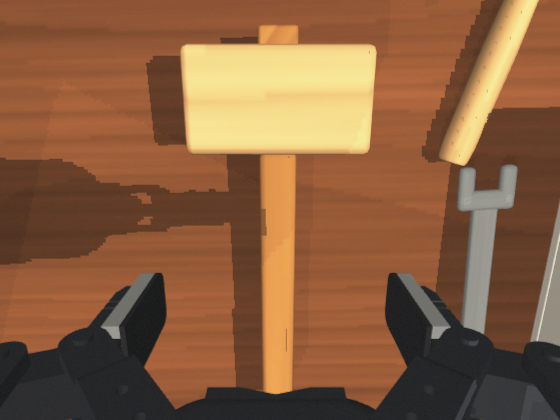

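The wrist view shows the fingers straddling the handle. The handle axis is at column 278 and the head is at (278,100). I'll go down and grip.

```bash
python3 -m creep '{"rotation":[[0,0,0],[0,0,0],[0,0,0],[0,0,0],[0,0,0],[0,0,0],[0,0,0],[0,0,0],[0,0,0],[0,0,0]],"dp":[[0,0.0065,0.175],[0,0,0.175],[0,0,0.175],[0,0,0],[0,0,0],[0,0,0],[0,0,0],[0,0,0],[0,0,0],[0,0,0]],"claw":[1,1,1,1,-1,-1,-1,-1,-1,-1]}' 100
```

```text
t: 3.02
tool_pos: [557.2, -309.3, 11.4]
eef_rot: [180.0, -0.1, -0.9]
wrist_force: [-1.2, -0.2, 5.3]
grip_width: 0.239
grasp_force: 97.5
```

```bash
python3 -m creep '{"rotation":[[0,0,0],[0,0,0.03],[0,0,0.03],[0,0,0],[0,0,0],[0,0,0],[0,0,0],[0,0,0],[0,0,0],[0,0,0]],"dp":[[0,0,-0.05],[0,0,-0.04],[0,0,0],[-0.05,-0.17,0],[-0.05,-0.17,0],[-0.05,-0.17,0],[-0.05,-0.17,0],[-0.05,-0.17,0],[-0.05,-0.17,0],[-0.05,-0.17,0]],"claw":[-1,-1,-1,-1,-1,-1,-1,-1,-1,-1]}'; python3 -m creep '{"rotation":[[0,0,0],[0,0,0]],"dp":[[0,0,0],[0,0,0]],"claw":[-1,-1]}'; python3 - <<'E'
from h import *
p,d,ci=grab('top'); w=pts(d,ci); cv2.imwrite('pics/top2.png',p); Z=w[...,2]
m=np.zeros(Z.shape,bool); m[120:250,240:400]=1
m&=(Z>60)&(Z<85)&(w[...,0]>560)&(w[...,1]<0)
hsv=cv2.cvtColor(p,cv2.COLOR_BGR2HSV); m&=hsv[...,1]>50
q=w[m][:,:2].astype(np.float32); print(len(q),cv2.minAreaRect(q),np.median(Z[m]))
E
```

```text
t: 4.28
tool_pos: [531.6, -84.2, 28.5]
eef_rot: [-178.9, 0.0, -9.5]
wrist_force: [-0.4, 0.0, -4.2]
grip_width: 0.238
grasp_force: 98.3
t: 4.53
tool_pos: [532.1, -86.2, 28.6]
eef_rot: [-179.0, -0.0, -9.7]
wrist_force: [0.6, -0.1, -4.6]
grip_width: 0.243
grasp_force: 98.3
0 ((0.0, 0.0), (0.0, 0.0), 0.0) nan
  return _methods._mean(a, axis=axis, dtype=dtype,
  ret = ret.dtype.type(ret / rcount)
```

View pics/top2.png

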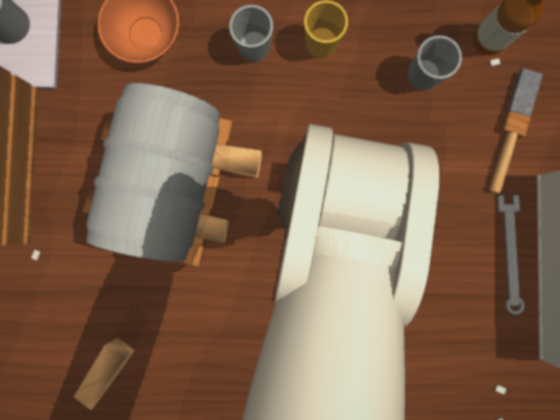

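The arm hides the mallet in the top view; the wedge end is still at (261,163), untouched. I'll correct the small tilt and yaw, then look with the wrist camera.

```bash
python3 -m creep '{"rotation":[[-0.0056,0,0.011],[0,0,0],[0,0,0]],"dp":[[0,0,0],[0,0,0],[0,0,0]],"claw":[-1,-1,-1]}'; cat > look.py <<'E'
from h import *
import sys
p,d,ci=grab('wrist'); w=pts(d,ci); Z=w[...,2]; cv2.imwrite('pics/'+sys.argv[1],p)
hsv=cv2.cvtColor(p,cv2.COLOR_BGR2HSV)
dr=np.array([.203,.979]); ax=np.array([.979,-.203]); o=np.array([624,13.5])
q=w[...,:2]-o; a=q@ax; b=q@dr
m=(Z>62)&(Z<84)&(abs(a)<80)&(b<-2-0)&(hsv[...,1]>50)
m=m.astype(np.uint8); n,l,s,c=cv2.connectedComponentsWithStats(m)
for i in range(1,n):
    if s[i,4]>300:
        k=l==i; r=cv2.minAreaRect(np.stack([a[k],b[k]],-1).astype(np.float32)); print('blob',s[i],np.round(r[0],1),np.round(r[1],1),round(r[2],1),np.median(Z[k]).round(1),'bmax',np.percentile(b[k],98))
k=(Z>62)&(Z<84)&(abs(a)<25)&(b>-6)&(b<80)&(hsv[...,1]>50)
print('wedge',k.sum(), np.percentile(b[k],1) if k.any() else None, np.percentile(a[k],[2,98]) if k.any() else None)
E
python3 look.py wr2.png
```

```text
t: 4.95
tool_pos: [529.8, -97.4, 28.4]
eef_rot: [-179.5, 0.0, -10.6]
wrist_force: [0.1, 0.6, -3.8]
grip_width: 0.24
grasp_force: 98.4
blob [   71     0   409   212 80448] [  -1.1 -126.7] [53.7 99.2] 1.0 71.8 bmax -80.37618303319731
wedge 0 None None
```

View pics/wr2.png

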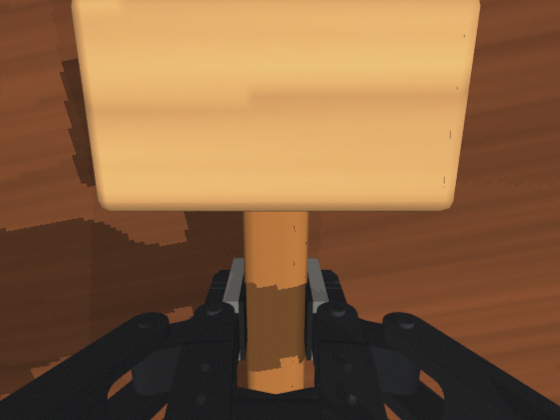

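The wrist view shows the head held squarely, top at rows 0–210. The pose is drifting from what I commanded, so I'll check the joints.

```bash
python3 -c "
from h import *
o=robot.observe();print({k:np.round(v,2) for k,v in o.items()})"; python3 -m creep '{"rotation":[[0,0,0],[0,0,0]],"dp":[[0,0,0],[0,0,0]],"claw":[-1,-1]}';python3 -c "
from h import *
o=robot.observe();print({k:np.round(v,2) for k,v in o.items()})"
```

```text
{'t': np.float64(5.0), 'joint_positions': array([-10.68,   4.54, -12.91,  72.6 ,   0.53, 179.94]), 'qvel': array([ 0.31, -0.08,  0.05, -0.  , -0.  ,  0.07]), 'tau': array([-2.500e-01, -5.319e+01,  4.807e+01, -2.100e-01,  3.000e-02,
       -0.000e+00]), 'tool_pos': array([529.86, -97.22,  28.43]), 'eef_rot': array([-1.7947e+02,  4.0000e-02, -1.0620e+01]), 'wrist_force': array([ 0.55, -0.39, -3.9 ]), 'wrist_torque': array([-0.01,  0.2 ,  0.02]), 'grasp_force': np.float64(98.41), 'grip_width': np.float64(0.24)}
t: 5.25
tool_pos: [529.9, -96.9, 28.5]
eef_rot: [-179.5, 0.0, -10.6]
wrist_force: [-0.6, -0.4, -4.1]
grip_width: 0.24
grasp_force: 98.4
{'t': np.float64(5.25), 'joint_positions': array([-10.64,   4.52, -12.91,  72.6 ,   0.53, 179.94]), 'qvel': array([-0.01,  0.03,  0.05,  0.04, -0.05, -0.04]), 'tau': array([-7.000e-02, -5.319e+01,  4.805e+01, -2.100e-01,  4.000e-02,
       -0.000e+00]), 'tool_pos': array([529.89, -96.86,  28.48]), 'eef_rot': array([-1.7947e+02,  3.0000e-02, -1.0580e+01]), 'wrist_force': array([-0.6 , -0.39, -4.09]), 'wrist_torque': array([-0.02,  0.18,  0.03]), 'grasp_force': np.float64(98.41), 'grip_width': np.float64(0.24)}
```

Joint 6 has reached its limit (180°), so I need the half-turned grasp. I'll lay the mallet down here, turn the gripper half round above it and grip again.

```bash
python3 -m creep '{"rotation":[[0,0,0],[0,0,0],[0,0,0],[0,0,0],[0,0,0],[0,0,0],[0,0,0],[0,0,0],[0,0,0],[0,0,0]],"dp":[[0,0,0.03],[0,0,0.03],[0,0,0.015],[0,0,0.005],[0,0,0],[0,0,0],[0,0,0],[0,0,0],[0,0,0],[0,0,0]],"claw":[-1,-1,-1,-1,-1,1,1,1,1,1]}'
python3 -m creep '{"rotation":[[0,0,0],[0,0,0],[0,0,-0.05],[0,0,-0.05],[0,0,-0.05],[0,0,-0.05],[0,0,-0.05],[0,0,-0.05],[0,0,-0.05],[0,0,-0.05]],"dp":[[0,0,-0.2],[0,0,-0.25],[0,0,0],[0,0,0],[0,0,0],[0,0,0],[0,0,0],[0,0,0],[0,0,0],[0,0,0]],"claw":[1,1,1,1,1,1,1,1,1,1]}'
```

```text
t: 6.5
tool_pos: [529.9, -96.8, 12.5]
eef_rot: [-179.5, 0.0, -10.6]
wrist_force: [-0.8, -0.4, 0.3]
grip_width: 1.0
grasp_force: 0.0
t: 7.75
tool_pos: [529.8, -97.6, 102.5]
eef_rot: [-179.8, -0.5, 61.7]
wrist_force: [0.3, 0.1, -0.6]
grip_width: 0.997
grasp_force: 0.0
```

```bash
python3 -m creep '{"rotation":[[0,0,-0.05],[0,0,-0.05],[0,0,-0.05],[0,0,-0.05],[0,0,-0.05],[0,0,-0.05],[0,0,-0.05],[0,0,-0.05],[0,0,-0.05],[0,0,-0.05]],"dp":[[0,0,0],[0,0,0],[0,0,0],[0,0,0],[0,0,0],[0,0,0],[0,0,0],[0,0,0],[0,0,0],[0,0,0]],"claw":[1,1,1,1,1,1,1,1,1,1]}'
python3 -m creep '{"rotation":[[0,0,-0.05],[0,0,-0.05],[0,0,0],[0,0,0]],"dp":[[0,0,0],[0,0,0],[0,0,0],[0,0,0]],"claw":[1,1,1,1]}'
python3 - <<'E'
from h import *
p,d,ci=grab('wrist'); w=pts(d,ci); cv2.imwrite('pics/wr3.png',p); Z=w[...,2]
t=robot.observe()['tool_pos']
for n,a,b in(('handle',33,47),('head',50,62)):
    m=(Z>a)&(Z<b)&(abs(w[...,0]-t[0])<180)&(abs(w[...,1]-t[1])<90)
    if n=='handle': m&=(w[...,0]<t[0]+20)
    nn,l,s,c=cv2.connectedComponentsWithStats(m.astype(np.uint8)); i=1+np.argmax(s[1:,4])
    q=w[l==i][:,:2].astype(np.float32); print(n,s[i],cv2.minAreaRect(q))
E
```

```text
t: 9.0
tool_pos: [529.8, -97.6, 102.5]
eef_rot: [179.5, -0.2, 151.7]
wrist_force: [-0.0, -0.1, -0.0]
grip_width: 1.002
grasp_force: 0.0
t: 9.5
tool_pos: [529.8, -97.6, 102.5]
eef_rot: [179.5, -0.0, 169.2]
wrist_force: [0.1, 0.5, -0.2]
grip_width: 1.003
grasp_force: 0.0
handle [  253     0    44   262 10406] ((482.6524963378906, -87.83673095703125), (22.069536209106445, 140.4644775390625), 79.43489074707031)
head [  191   300   171    85 13655] ((598.1358032226562, -109.4190673828125), (100.30855560302734, 56.6519889831543), 79.31782531738281)
```

View pics/wr3.png

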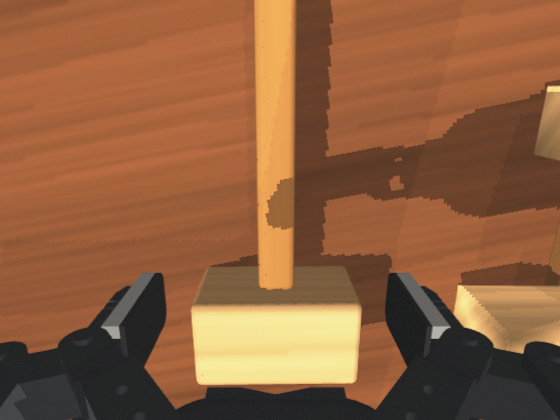

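The wrist view shows the head (275,330) and handle (275,150) centred between the fingers, with the loose wedge at the right (510,315). I'll regrip and lift.

```bash
python3 -m creep '{"rotation":[[0.0028,0,0],[0,0,0],[0,0,0],[0,0,0],[0,0,0],[0,0,0],[0,0,0],[0,0,0],[0,0,0],[0,0,0]],"dp":[[0,0.005,0.16],[0,0,0.16],[0,0,0.135],[0,0,0],[0,0,0],[0,0,0],[0,0,0],[0,0,0],[0,0,0],[0,0,0]],"claw":[1,1,1,1,-1,-1,-1,-1,-1,-1]}' 100
python3 -m creep '{"rotation":[[0,0,0],[0,0,0],[0,0,0.006],[0,0,0],[0,0,0]],"dp":[[0,0,-0.05],[0,0,-0.035],[0,0,0],[0,0,0],[0,0,0]],"claw":[-1,-1,-1,-1,-1]}'
```

```text
t: 10.8
tool_pos: [530.4, -96.5, 12.4]
eef_rot: [180.0, 0.0, 169.4]
wrist_force: [-1.9, 0.1, 7.2]
grip_width: 0.235
grasp_force: 97.6
t: 11.42
tool_pos: [529.8, -96.3, 28.1]
eef_rot: [180.0, -0.1, 168.3]
wrist_force: [-0.7, 0.3, -4.2]
grip_width: 0.239
grasp_force: 97.9
```

```bash
python3 -m creep '{"rotation":[[0,0,0],[0,0,0],[0,0,0],[0,0,0]],"dp":[[0,0.15,0],[0,0.15,0],[0,0,0],[0,0,0]],"claw":[-1,-1,-1,-1]}'
python3 -m creep '{"rotation":[[0,0,0],[0,0,0],[0,0,0]],"dp":[[0,0.07,0],[0,0.06,0],[0,0,0]],"claw":[-1,-1,-1]}'
```

```text
t: 11.92
tool_pos: [541.9, -37.7, 28.3]
eef_rot: [180.0, -0.1, 168.4]
wrist_force: [-0.7, -0.5, -4.3]
grip_width: 0.237
grasp_force: 98.5
t: 12.3
tool_pos: [547.5, -11.7, 28.5]
eef_rot: [180.0, -0.0, 168.4]
wrist_force: [-0.4, -0.0, -4.1]
grip_width: 0.235
grasp_force: 98.7
```

```bash
python3 -m creep '{"rotation":[[0,0,0],[0,0,0],[0,0,0]],"dp":[[0,-0.1,0],[0,-0.1,0],[0,0,0]],"claw":[-1,-1,-1]}'
python3 - <<'E'
from h import *
p,d,ci=grab('side'); w=pts(d,ci); cv2.imwrite('pics/side2.png',cv2.resize(p[130:260,190:390],None,fx=3,fy=3))
a=(w[...,:2]-[624,13.5])@[.979,-.203]; b=(w[...,:2]-[624,13.5])@[.203,.979]; Z=w[...,2]
k=(abs(a)<14)&(Z>66)&(Z<82)&(b>-60)&(b<60); print(k.sum(), np.sort(b[k].round(0))[::max(1,k.sum()//25)])
E
```

```text
t: 12.68
tool_pos: [538.9, -53.3, 28.6]
eef_rot: [180.0, -0.0, 168.2]
wrist_force: [1.2, 0.4, -3.9]
grip_width: 0.239
grasp_force: 98.8
179 [-60. -58. -57. -56. -54. -53. -50. -49. -47. -45. -43. -41. -39. -37.
 -35.   8.   9.  10.  11.  12.  12.  13.  14.  21.  30.  32.]
```

View pics/side2.png

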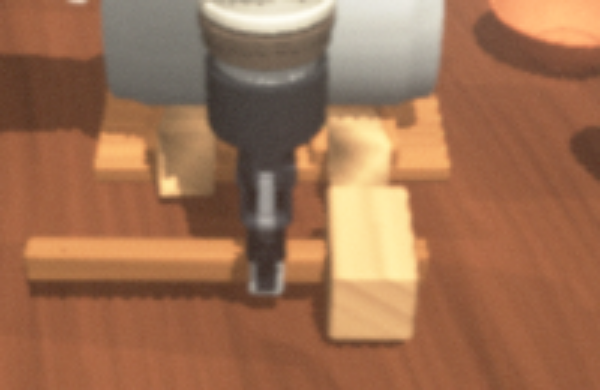

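The side crop shows the head (370,260) drawn clear of the wedge (360,150). The wedge has gone in about 10 mm. Second tap next.

```bash
python3 -m creep '{"rotation":[[0,0,0],[0,0,0],[0,0,0],[0,0,0],[0,0,0],[0,0,0]],"dp":[[0,0.15,0],[0,0.08,0],[0,0.06,0],[0,0.015,0],[0,0.01,0],[0,0,0]],"claw":[-1,-1,-1,-1,-1,-1]}'
```

```text
t: 13.48
tool_pos: [552.0, 10.0, 28.6]
eef_rot: [-180.0, -0.0, 168.3]
wrist_force: [-2.5, -4.4, -1.8]
grip_width: 0.237
grasp_force: 99.3
```

```bash
for i in 1 ; do python3 -m creep '{"rotation":[[0,0,0],[0,0,0]],"dp":[[0,0.008,0],[0,0,0]],"claw":[-1,-1]}'; python3 -m creep '{"rotation":[[0,0,0],[0,0,0]],"dp":[[0,0.008,0],[0,0,0]],"claw":[-1,-1]}'; done
```

```text
t: 13.72
tool_pos: [551.8, 10.4, 28.6]
eef_rot: [-179.8, -0.1, 168.2]
wrist_force: [-4.8, -10.4, 0.2]
grip_width: 0.24
grasp_force: 99.7
t: 13.98
tool_pos: [551.6, 10.8, 28.6]
eef_rot: [-179.7, -0.1, 168.2]
wrist_force: [-8.6, -17.9, 1.8]
grip_width: 0.24
grasp_force: 100.1
```

The force climbs with almost no advance, so the wedge is on its stop. I'll draw back and check.

```bash
python3 -m creep '{"rotation":[[0,0,0],[0,0,0],[0,0,0],[0,0,0],[0,0,0],[0,0,0]],"dp":[[0,-0.1,0],[0,-0.15,0],[0,-0.15,0],[0,-0.15,0],[0,0,0],[0,0,0]],"claw":[-1,-1,-1,-1,-1,-1]}'
python3 - <<'E'
from h import *
p,d,ci=grab('side'); w=pts(d,ci); cv2.imwrite('pics/side3.png',p[90:380,160:460].repeat(2,0).repeat(2,1))
q=w[...,:2]-[624,13.5]; a=q@[.979,-.203]; b=q@[.203,.979]; Z=w[...,2]
for n,c in(('loose',0),('nb',-130)):
    k=(abs(a-c)<14)&(Z>30)&(Z<66)&(b>-30)&(b<80); print(n,k.sum(),np.percentile(b[k],[5,25,50,75]).round(1))
k=(abs(a)<22)&(Z>60)&(Z<85)&(b<-40)&(b>-180); A=np.c_[a[k],b[k],np.ones(k.sum())]
print(k.sum(),np.percentile(Z[k],[5,50,95]),np.linalg.lstsq(A,Z[k],rcond=None)[0])
E
```

```text
t: 14.72
tool_pos: [530.5, -94.2, 28.5]
eef_rot: [179.9, -0.0, 168.3]
wrist_force: [1.5, 0.0, -4.1]
grip_width: 0.237
grasp_force: 99.2
loose 175 [30.9 32.4 33.8 35. ]
nb 189 [30.4 31.8 32.7 34.1]
866 [64.44969936 71.41831619 72.99335943] [-3.61893304e-03  3.34289071e-02  7.52171848e+01]
```

View pics/side3.png

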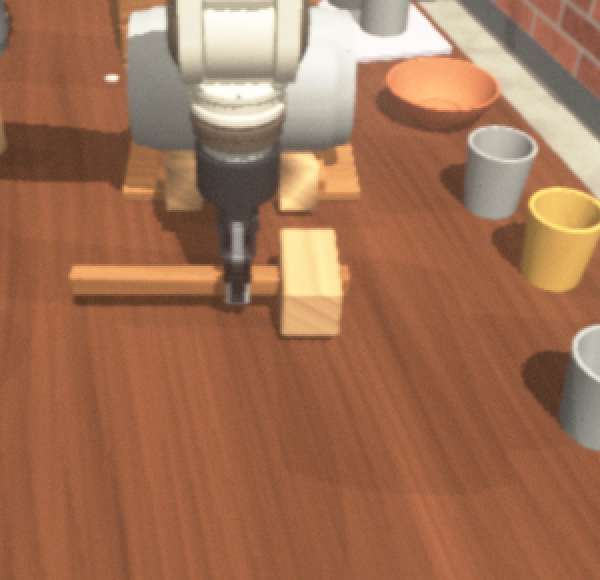

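Both wedges stand level, at (298,180) and (182,180), and the mallet is clear and upright. I'll lower it, let go and rise.

```bash
python3 -m creep '{"rotation":[[0,0,0],[0,0,0],[0,0,0],[0,0,0],[0,0,0],[0,0,0],[0,0,0],[0,0,0],[0,0,0],[0,0,0]],"dp":[[0,0,0.03],[0,0,0.03],[0,0,0.015],[0,0,0.006],[0,0,0],[0,0,0],[0,0,0],[0,0,0],[0,0,0],[0,0,0]],"claw":[-1,-1,-1,-1,-1,-1,1,1,1,1]}'
python3 -m creep '{"rotation":[[0,0,0],[0,0,0],[0,0,0],[0,0,0],[0,0,0],[0,0,0]],"dp":[[0,0,-0.1],[0,0,-0.2],[0,0,-0.25],[0,0,-0.25],[0,0,0],[0,0,0]],"claw":[1,1,1,1,1,1]}'
python3 - <<'E'
from h import *
p,d,ci=grab('side'); w=pts(d,ci)
q=w[...,:2]-[624,13.5]; a=q@[.979,-.203]; b=q@[.203,.979]; Z=w[...,2]
for n,c in(('loose',0),('nb',-130)):
    k=(abs(a-c)<14)&(Z>30)&(Z<66)&(b>-30)&(b<80); print(n,k.sum(),np.percentile(b[k],[5,50]).round(1))
k=(abs(a)<22)&(Z>35)&(Z<85)&(b<-40)&(b>-180); print(np.percentile(Z[k],[50,95]))
k=(abs(a+140)<40)&(Z>30)&(Z<85)&(b<-80)&(b>-160); print('handle',k.sum(),np.percentile(Z[k],[50,95]))
E
```

```text
t: 16.02
tool_pos: [530.5, -94.2, 12.3]
eef_rot: [180.0, -0.0, 168.3]
wrist_force: [0.8, -0.7, 0.4]
grip_width: 0.998
grasp_force: 0.0
t: 16.77
tool_pos: [530.5, -94.3, 171.7]
eef_rot: [180.0, -0.0, 168.3]
wrist_force: [-0.2, 0.0, -1.2]
grip_width: 0.999
grasp_force: 0.0
loose 186 [31.1 33.3]
nb 191 [30.1 32.7]
[55.61591167 57.33196173]
handle 411 [39.12912839 41.48068587]
```

The mallet is lying flat (head top 56 mm, handle top 40 mm), the wedge is home and the gripper is clear, so I'm handing the job in.

```bash
python3 -c "
from cell import robot
print(robot.job_done())"
```

```text
the job is handed in; nothing more can be done
None
```

The loose wedge was driven home in two taps, level with its neighbour to within about 1 mm by camera; the mallet lies flat on the table with the gripper clear, and the job was handed in after about 17 s (no verdict was returned).

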